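# Exchange the flow cell case from behind the bottles

## Robot

A 6-joint arm with a two-finger parallel gripper is mounted at the origin on a cart in front of the work surface, level with it; the furniture and walls round the work are solid. World frame = base frame: x ahead of the robot, y to its left, z up, the work surface at z = 0. Lengths are in mm, angles in rad, forces in N, time in s.
With the tool pointing down it reaches from about 300 to 775 mm from the base axis. Payload 14.6 kg.
Tool frame: the origin (TCP) lies on the mounting face of the last link; the fingertips stand 199 mm ahead of it and the grasp point (between the pads) lies 180 mm ahead of it; z points along the fingers, y is the line along which they close (so a half turn about z gives the same grasp; the last joint's range is limited). The gripper opens to 94 mm and grips with 3 to 60 N. Pads are 16 mm wide; open, the fingers measure 119 mm over their backs; the gripper's body (75 mm by 177 mm) begins 78 mm behind the grasp point.
Start: joints at [1.081, 0.3, 1.521, -0, 1.321, -0.067], TCP at [225.67, 501.561, 404.646] pointing down, gripper open.
Joint ranges: [-3.03, 3.03], [-0.79, 2.21], [0.23, 2.52], [-1.04, 4.18], [0, 3.07], [-2.55, 2.55]. Speed limits (rad/s): [2.22, 2.22, 2.57, 3.14, 3.14, 3.14].

## Interface

Orientations are given as [roll, pitch, yaw] about the fixed x, y, z axes, in that order (R = Rz(yaw) Ry(pitch) Rx(roll)).
In Python, from cell import manip gives the robot as it stands. The module is installed in compiled form; this text tells all that it offers.
- The arm moves only by the shell command python3 -m creep 'ROWS' [FORCE]. ROWS is a JSON object of lists of equal length, an entry for each row: "slide": the shift along the world's x, y, z in cm, a list of three; "turn": the turn about the world's z in rad; "claw": the opening, from 0 (shut) to 1 (fully open). A call has 1 to 8 rows; each row shifts and turns the commanded pose from where the row before left it; what a row does not reach is not made up. A row lasts 1/8 s, in which the tool goes at most 62.5 mm and 10.7 degrees, less where a joint would pass 70% of its speed; a pose out of reach is approached as far as the arm can. A call with a gripper value outside its range is refused whole. The fingers move at their own pace and stop on an object; FORCE is the grip in N (left out, the last holds). Time passes only in rows, so rows that do not move let the fingers close. It gives the time, the measured TCP pose, the force, the opening and the grip force at its end, in the units of the state.
- manip.read_state(): the state, without advancing time (a new reading comes with each control period).
- manip.camera(name): name is "scene" or "side" or "wrist"; returns (picture, depth): 384x512x3 uint8, red, green, blue; 384x512 float32, mm along the optical axis (not along the pixel's ray), 0 where there is no reading.
- manip.calibration(name): a dict with "intrinsics" (3x3 intrinsics, pixels), "pose" (4x4, takes a point from camera to world coordinates). Camera axes: x right, y up, looking along -z (the intrinsics and any distortion apply to the point x, -y, -z); pixel columns grow to the right and rows downward; lengths in mm; the calibration is good to about 2 mm. A picture is of the moment at which its call begins: read the wrist's pose just before it. calibration takes no time and is no camera call; for the wrist camera it gives the pose at the moment of the call.
- manip.sign_off(): hands the job in; it is judged then, once.
Trained networks look in the newest picture that a camera, given by its name, has taken for a name from the list of things; names that differ only in an ending like _2 or _b are one class to them, and where a whole thing is asked for, a point or a joint stands for the part that bears it (a point fixed in the world has none). Each returns a list of dicts, best first, with "score" (0 to 1); they miss things now and then, are a little off and sometimes report something else, mostly with a low value. They report only what shows in the picture. A call takes as long as a camera call.
- manip.cut_out(query, camera): "mask" (384x512 bool, what is visible of it) and "position" ([column, row] in pixels, amid what is visible of it).
The state is a dict: "clock": time; "joints": joint angles; "qd": joint speeds; "effort": joint torques, N m; "eef_pos": TCP position; "eef_rot": TCP orientation; "wrist_force": force on the tool from outside, world axes, zero at the start; "moment": the same for the moment, N m; "finger_gap": finger opening in mm; "finger_force": force on a finger pad.
Only numpy, scipy, OpenCV 4.12 (cv2) and the standard library are available. Lean on these libraries where they do the work, as an engineer would, in place of code of your own. Each camera call takes 0.05 s, during which the arm holds its last target. There are 200 camera calls.

## Task

Exchange the flow cell case: take the used flat case off the loading stage and lay it in the returns tray, and lay the fresh one, which is behind the two bottles in the rack, flat and square on the loading stage, midway between its end stops. First stand both bottles on the rubber mat so that the fresh case can be lifted out, and when it is on the stage put each bottle back in the rack upright on the spot where it stood before. Never tip a bottle over, and leave the computer mouse and the tape roll where they are.

Things in the scene. Friction and masses are not known exactly. Their poses are not given: they have to be found in the camera images.
- case_new: fresh flow cell case: flat white box 55 x 85 x 18 mm lying flat in the rack behind the two bottles. Origin: centre of its underside; x along its 55 mm side (grip it across this side), y along its 85 mm side, z up. About 45 g.
- case_used: used flow cell case: same flat white box, 55 x 85 x 18 mm, same axes; at the start it lies on the loading stage (only its place tells it from the fresh one).
- buffer_bottle: the larger bottle: white, 44 mm body diameter, 90 mm tall; its round cap is 26 mm across and reaches from 68 to 90 mm above the underside, above a sloping shoulder. Origin: centre of its underside; z up. Stands in the front of the rack, on the left or right ring. About 100 g.
- amber_bottle: the smaller bottle: 36 mm body diameter, 75 mm tall; its round cap is 21 mm across and reaches from 54 to 75 mm above the underside, above a sloping shoulder. Origin: centre of its underside; z up. Stands in the front of the rack, beside the larger one. About 60 g.
- rack: fixed grey open rack: flat floor 140 mm (x) by 130 mm (y), floor top 5 mm above origin, with 14 mm high rims along its two sides only. Origin: centre of its underside on the bench; x points to its rear, where the fresh case lies (case centre about x +20 mm, its long side across the rack); the bottles stand in front at about x -36 mm, y +29 and -29 mm on two printed rings, only a few mm from the case.
- mat: fixed black rubber mat, 110 (x) by 160 (y) by 2 mm, where the bottles are parked. Between or beside these places stand low black instruments: one at the right behind the front strip of the bench, 140 mm high, and one at the left, 160 mm high; carry things clear over them. Origin: centre of its underside.
- stage: fixed loading stage: aluminium block 75 (x) by 130 (y) mm, its flat top 12 mm above the origin, with a low dark end stop (6 mm higher) across each end, inner faces at y +55 and -55 mm. Origin: centre of its underside. A case lies on it with its long side along y.
- tray: fixed returns tray: shallow open dark steel box 125 (x) by 160 (y) mm outside, 18 mm high, walls 3 mm, inner floor 3 mm above the origin. Origin: centre of its underside.
- mouse: black computer mouse, 104 x 56 x 37 mm, lying near the bench's front edge; leave it alone. Origin: centre of its underside.
- tape: roll of tape lying flat, 96 mm across, 25 mm high, behind the work; leave it alone. Origin: centre of its underside.

How it is judged (in metres and radians):
On the way, in this order (a step that is already met when the one before it is completed fails the run):
1. both bottles stand upright on the mat while the fresh case still lies in the rack (x of buffer_bottle in the frame of mat between -0.055 and 0.055 m and y of buffer_bottle in the frame of mat between -0.08 and 0.08 m and z of buffer_bottle in the frame of mat between -0.002 and 0.006 m and angle between each of buffer_bottle, amber_bottle's own z axis and vertical below 0.1 rad and x of amber_bottle in the frame of mat between -0.055 and 0.055 m and y of amber_bottle in the frame of mat between -0.08 and 0.08 m and z of amber_bottle in the frame of mat between -0.002 and 0.006 m and distance of case_new from where it was at the start of the episode below 0.02 m), for 0.2 s.
2. the fresh case lies on the loading stage and the used one in the tray, with both bottles still on the mat (x of buffer_bottle in the frame of mat between -0.055 and 0.055 m and y of buffer_bottle in the frame of mat between -0.08 and 0.08 m and z of buffer_bottle in the frame of mat between -0.002 and 0.006 m and angle between each of buffer_bottle, amber_bottle's own z axis and vertical below 0.1 rad and x of amber_bottle in the frame of mat between -0.055 and 0.055 m and y of amber_bottle in the frame of mat between -0.08 and 0.08 m and z of amber_bottle in the frame of mat between -0.002 and 0.006 m and x of case_new in the frame of stage between -0.012 and 0.012 m and y of case_new in the frame of stage between -0.012 and 0.012 m and z of case_new in the frame of stage between 0.009 and 0.0155 m and angle between each of case_new, case_used's own z axis and vertical below 0.08 rad and angle between the y axis of case_new and the y axis of stage, either way round below 0.15 rad and x of case_used in the frame of tray between -0.05 and 0.05 m and y of case_used in the frame of tray between -0.06 and 0.06 m and z of case_used in the frame of tray between 0 and 0.007 m), for 0.2 s.
At the end, for the whole second after the job is handed in: The fresh case lies flat on the loading stage, centred within 12 mm in each direction and square within 0.15 rad; the used case lies flat inside the returns tray; each bottle stands upright in the rack within 15 mm of where it stood at the start; all at rest (x of case_new in the frame of stage between -0.012 and 0.012 m and y of case_new in the frame of stage between -0.012 and 0.012 m and z of case_new in the frame of stage between 0.009 and 0.0155 m and angle between each of case_new, case_used's own z axis and vertical below 0.08 rad and angle between the y axis of case_new and the y axis of stage, either way round below 0.15 rad and x of case_used in the frame of tray between -0.05 and 0.05 m and y of case_used in the frame of tray between -0.06 and 0.06 m and z of case_used in the frame of tray between 0 and 0.007 m and distance of each of buffer_bottle, amber_bottle from where it was at the start of the episode below 0.015 m and angle between each of buffer_bottle, amber_bottle's own z axis and vertical below 0.1 rad and linear speed of each of case_new, case_used, buffer_bottle, amber_bottle below 0.02 m/s and angular speed of each of case_new, case_used, buffer_bottle, amber_bottle below 0.2 rad/s); the robot touches nothing.
It fails at once if a bottle is tipped over (angle between any of buffer_bottle, amber_bottle's own z axis and vertical above 0.8 rad).
It fails at once if the mouse or the tape is disturbed by more than 20 mm (distance of any of mouse, tape from where it was at the start of the episode above 0.02 m).
It also fails if it takes over 141 s, if anything falls off the work surface, if the arm or the gripper's body presses on something with over 40 N, if the wrist force passes 120 N, or if a joint passes its speed limit or range.

## Working session

There is one attempt and no reset: what is moved stays moved. The work goes in short steps, Python scripts to look and compute and a shell command to move; the robot and the scene stay as the last step left them, time stands still between calls to the robot, and variables do not carry over. Pictures are saved under pics/ and viewed, at most 14 in all, crops included, and the job is handed in when it is done.

```bash
mkdir -p pics; ls; cat > h.py <<'E'
import numpy as np, cv2
from cell import manip
def cloud(cam,depth):
    c=manip.calibration(cam);K=np.array(c["intrinsics"]);T=np.array(c["pose"])
    v,u=np.mgrid[:384,:512]
    P=np.stack([(u-K[0,2])/K[0,0]*depth,-(v-K[1,2])/K[1,1]*depth,-depth],-1)
    return P@T[:3,:3].T+T[:3,3]
def look(cam,names=(),save=None):
    c=manip.calibration(cam)
    im,d=manip.camera(cam);P=cloud(cam,d)
    if save: cv2.imwrite("pics/"+save,im[:,:,::-1])
    for n in names:
        for r in manip.cut_out(n,cam)[:3]:
            m=r["mask"]&(d>0)
            if m.sum()<5: print(n,"few");continue
            Q=P[m]; zt=np.percentile(Q[:,2],95); top=Q[Q[:,2]>zt-5]
            rc=cv2.minAreaRect(top[:,:2].astype(np.float32))
            print(cam,n,round(r["score"],2),np.round(r["position"]),"n",m.sum(),"ztop",round(zt,1),"lo",np.round(np.percentile(Q,3,0)),"hi",np.round(np.percentile(Q,97,0)),"toprect",np.round(rc[0],1),np.round(rc[1],1),round(rc[2],1))
    return im,d,P
E
python3 - <<'E'
from h import *
s=manip.read_state();print({k:np.round(v,3) for k,v in s.items()})
N=["case_new","buffer_bottle","amber_bottle","rack","mat","stage","tray","mouse","tape"]
a=look("scene",N)[0];b=look("side",N)[0]
cv2.imwrite("pics/a.png",np.vstack([a,b])[:,:,::-1][:768]) if 0 else cv2.imwrite("pics/a.png",cv2.resize(np.hstack([a,b])[:,:,::-1],(800,300)))
for c in("scene","side"):print(manip.calibration(c))
E
```

```text
pics
{'clock': np.float64(0.0), 'joints': array([ 1.081,  0.3  ,  1.522,  0.   ,  1.321, -0.067]), 'qd': array([ 0.002,  0.001,  0.002, -0.001, -0.   , -0.002]), 'effort': array([-0.0000e+00, -5.3182e+01, -3.5274e+01,  7.1000e-02,  2.4000e-02,
       -0.0000e+00]), 'eef_pos': array([225.649, 501.536, 404.087]), 'eef_rot': array([-3.14 , -0.   ,  2.719]), 'wrist_force': array([ 0.363, -0.817, -1.101]), 'moment': array([0.   , 0.007, 0.04 ]), 'finger_force': np.float64(0.0), 'finger_gap': np.float64(93.826)}
scene case_new 0.87 [218. 216.] n 573 ztop 28.1 lo [561.  75.  13.] hi [612. 155.  28.] toprect [580.7 114.6] [66.4 85.4] 0.6
scene case_new 0.68 [305. 218.] n 716 ztop 38.0 lo [355.  -9.   2.] hi [446.  37.  39.] toprect [397.4  10.2] [41.2 75.6] 87.4
scene buffer_bottle 0.81 [232. 228.] n 471 ztop 96.8 lo [508. 128.  13.] hi [546. 166.  97.] toprect [526.9 145.8] [21.6 24.2] 29.1
scene amber_bottle 0.78 [245. 213.] n 266 ztop 81.9 lo [512.  74.  13.] hi [542. 105.  82.] toprect [521.9 105.3] [18.1 58.2] 20.7
scene rack 0.94 [225. 233.] n 1106 ztop 16.4 lo [497.  51.   2.] hi [634
[... 2908 characters left out ...]
01e+02],
       [ 1.52191589e-02,  6.55189171e-01,  7.55311543e-01,
         1.01099460e+03],
       [ 0.00000000e+00,  0.00000000e+00,  0.00000000e+00,
         1.00000000e+00]])}
{'intrinsics': array([[385.47488306,   0.        , 264.81528525],
       [  0.        , 385.47488306, 197.10517261],
       [  0.        ,   0.        ,   1.        ]]), 'pose': array([[ 9.81524664e-01,  9.61874068e-02, -1.65400474e-01,
         3.78888658e+02],
       [-1.91170695e-01,  5.28890959e-01, -8.26878539e-01,
        -9.03609280e+02],
       [ 7.94351305e-03,  8.43221404e-01,  5.37507734e-01,
         6.36257825e+02],
       [ 0.00000000e+00,  0.00000000e+00,  0.00000000e+00,
         1.00000000e+00]])}
```

View pics/a.png

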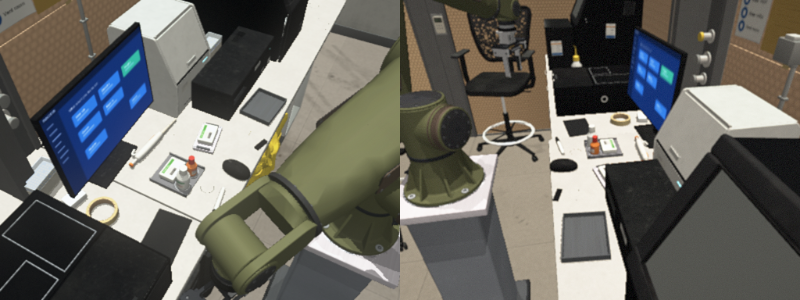

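```bash
python3 - <<'E'
from h import *
H=np.full((27,27),-99.)  # 40mm cells: x 200..920 rows, y 540..-540 cols
for c in("scene","side"):
    P=look(c,())[2].reshape(-1,3)
    d=P[(P[:,2]<600)&(P[:,2]>-60)]
    i=((d[:,0]-200)//40).astype(int);j=((540-d[:,1])//40).astype(int)
    ok=(i>=0)&(i<18)&(j>=0)&(j<27)
    np.maximum.at(H,(i[ok],j[ok]),d[ok,2])
print("y    "," ".join(f"{540-40*j-20:4d}" for j in range(27)))
for r in range(17,-1,-1):print(200+40*r+20," ".join(f"{int(x):4d}" for x in H[r]))
s=manip.calibration("wrist");print(s["pose"].round(3),manip.read_state()["eef_pos"])
E
```

```text
y      520  480  440  400  360  320  280  240  200  160  120   80   40    0  -40  -80 -120 -160 -200 -240 -280 -320 -360 -400 -440 -480 -520
900  -99  -99  504  505   80   79  -99  -99  -99  -99  -99  -99  -99  -99  -99  -99  330  329  330  330  329  329  324  -99  -99  -99  -99
860  -99  -99  -99  -99    3    2  -99  -99  -99  -99  -99  -99  -99  -99  -99  -99  324  329  329  330  330  330  328  -99  -99  -99  -99
820  155  155  157   25   28   22   16   15   34   35   18   19    6    6    7    7  329  330  330  330  329  330  329  -99  -99  -99  -99
780  157  156  157  415  415  415  415  416  417  415  416  416  416  416  417   51  329  329  329  330  330  331  330  -99  -99  -99   81
740  156  157  156  416  415  415  415  413  404  386  352  335  303  266  235    9  308  308  313  307  308  307  313  -99  -99   80   79
700  157  156  157   25   21   27   19    6    7   27   30   29   30   30   23   21  224  221  221  219  223  221  223  -99  -99  137  -99
660  156  156  156   26   27   27    4    6    6    7    7    7    8    7    8    7    8    8  144  144  145  144  143  144  
[... 1104 characters left out ...]
5    7    5    6    5
300  507  514  -99  -99  -99  -99  -99  -99  -99  -99  -99  -99  -99  -99  -99  -99  -99  -99  -99  -99  -99  -99  -99  -99  -99  -99  -99
260  513  523  531  533  -99  -99  -99  -99  -99  -99  -99  -99  -99  -99  -99  -99  -99  -99  -99  -99  -99  -99  -99  -99  -99  -99  -99
220  515  514  548  560  560  555  -99  -99  -99  -99  -99  -99  -99  -99  -99  -99  -99  -99  -99  -99  -99  -99  -99  -99  -99  -99  -99
[[ 4.11000e-01 -8.83000e-01 -2.28000e-01  1.59870e+02]
 [ 9.12000e-01  3.98000e-01  1.03000e-01  5.31839e+02]
 [-1.00000e-03 -2.50000e-01  9.68000e-01  3.84243e+02]
 [ 0.00000e+00  0.00000e+00  0.00000e+00  1.00000e+00]] [225.67392891 501.56340777 404.63399532]
```

```bash
python3 -m creep '{"slide":[[2.6,-3,0],[2.6,-3,0],[2.6,-3,0],[2.6,-3,0],[2.6,-3,0],[2.6,-3,0]],"turn":[-0.1,-0.1,-0.1,-0.1,-0.1,-0.1],"claw":[1,1,1,1,1,1]}' 10
python3 -m creep '{"slide":[[2.6,-3.1,0],[2.6,-3.1,0],[2.6,-3.1,0],[2.6,-3.1,0],[2.6,-3.1,0],[2.6,-3.1,0],[0,0,0],[0,0,0]],"turn":[-0.1,-0.1,-0.1,-0.1,-0.1,-0.048,0,0],"claw":[1,1,1,1,1,1,1,1]}'
python3 - <<'E'
from h import *
print(manip.read_state()["eef_pos"],manip.read_state()["eef_rot"])
look("wrist",["case_new","buffer_bottle","amber_bottle","rack"],"w1.png")
E
```

```text
clock: 1.85
eef_pos: [382.4, 320.5, 404.8]
eef_rot: [3.141, -0.0, 2.116]
wrist_force: [0.7, 0.8, 0.2]
finger_gap: 93.9
finger_force: 0.0
clock: 2.85
eef_pos: [537.4, 135.9, 404.5]
eef_rot: [-3.141, -0.0, 1.571]
wrist_force: [-0.7, 0.4, 0.2]
finger_gap: 93.5
finger_force: 0.0
[537.4087558  135.88705569 404.52394942] [-3.14125260e+00 -1.03696822e-04  1.57128638e+00]
wrist case_new 0.71 [286. 188.] n 2477 ztop 24.2 lo [559.  76.  20.] hi [611. 155.  24.] toprect [585.2 115.2] [84.4 54.8] 89.1
wrist buffer_bottle 0.61 [242. 173.] n 1145 ztop 95.2 lo [508. 133.  20.] hi [546. 168.  95.] toprect [525.9 146.8] [24.2 23.8] 42.6
wrist amber_bottle 0.57 [243. 215.] n 843 ztop 79.8 lo [512.  80.  11.] hi [543. 107.  80.] toprect [528.4  88.2] [19.1 19. ] 88.8
wrist amber_bottle 0.37 [182. 259.] n 740 ztop 33.9 lo [356. -11.   8.] hi [450.  38.  35.] toprect [443.7  60.7] [171.9  69. ] 45.8
wrist rack 0.71 [267. 178.] n 4778 ztop 14.1 lo [497.  56.   3.] hi [632. 182.  16.] toprect [564.8 117.5] [130.9 137.5] 89.6
```

View pics/w1.png

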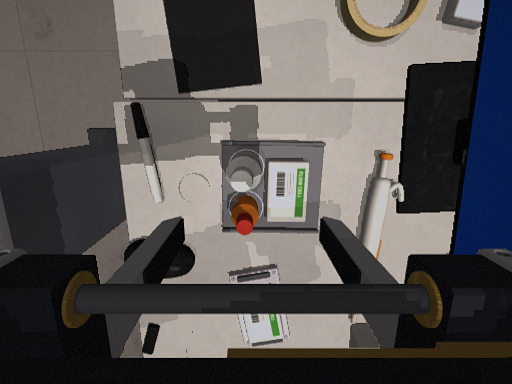

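```bash
python3 -m creep '{"slide":[[-0.57,0.55,-3],[-0.57,0.54,-3],[0,0,-3],[0,0,-2.15],[0,0,-1],[0,0,-1],[0,0,0]],"turn":[0,0,0,0,0,0,0],"claw":[0.53,0.53,0.53,0.53,0.53,0.53,0.53]}' 15
python3 -m creep '{"slide":[[0,0,0],[0,0,0],[0,0,0],[0,0,0],[0,0,0],[0,0,0]],"turn":[0,0,0,0,0,0],"claw":[0,0,0,0,0,0]}' 15
```

```text
clock: 3.98
eef_pos: [526.3, 146.5, 273.0]
eef_rot: [-3.141, 0.0, 1.571]
wrist_force: [-1.0, -0.5, 0.5]
finger_gap: 49.7
finger_force: 0.0
clock: 4.72
eef_pos: [526.4, 146.4, 273.5]
eef_rot: [3.141, -0.0, 1.571]
wrist_force: [0.8, -0.0, 5.2]
finger_gap: 25.7
finger_force: 15.0
```

```bash
python3 -m creep '{"slide":[[0,0,1],[0,0,2],[0,0,3],[-0.6,3,0],[-0.7,3.5,0],[-0.7,3.5,0],[-0.7,3.5,0],[-0.6,3,0]],"turn":[0,0,0,0,0,0,0,0],"claw":[0,0,0,0,0,0,0,0]}'
python3 -m creep '{"slide":[[-0.4,2.5,0],[-0.2,1.5,0],[0,0,0],[0,0,-3],[0,0,-2],[0,0,0]],"turn":[0,0,0,0,0,0],"claw":[0,0,0,0,0,0]}'
python3 - <<'E'
from h import *
look("wrist",["mat","buffer_bottle"],"w2.png");look("scene",["mat","buffer_bottle"]);look("side",["mat","buffer_bottle"])
E
```

```text
clock: 5.72
eef_pos: [492.7, 312.7, 333.3]
eef_rot: [-3.141, 0.0, 1.571]
wrist_force: [-0.6, -0.6, -1.9]
finger_gap: 25.2
finger_force: 15.0
clock: 6.48
eef_pos: [487.4, 350.5, 282.0]
eef_rot: [-3.139, 0.002, 1.57]
wrist_force: [-0.2, -0.3, -1.2]
finger_gap: 25.4
finger_force: 15.0
wrist mat 0.66 [248. 180.] n 9731 ztop 4.1 lo [432. 264.   2.] hi [538. 409.   4.] toprect [486.6 332.1] [111.4 157.4] 6.4
wrist buffer_bottle 0.82 [251. 213.] n 3093 ztop 104.7 lo [472. 342.  26.] hi [505. 372. 105.] toprect [487.6 350.8] [24.3 24.1] 80.5
scene mat 0.88 [216. 308.] n 1248 ztop 6.8 lo [432. 256.  -0.] hi [535. 377.   7.] toprect [482.6 330.9] [127.6 144.6] 19.5
scene buffer_bottle 0.81 [201. 298.] n 453 ztop 107.0 lo [469. 343.  20.] hi [505. 370. 108.] toprect [481.4 363.8] [15.4 51.6] 39.1
side mat 0.94 [227. 163.] n 626 ztop 2.1 lo [430. 249.  -5.] hi [543. 397.   2.] toprect [485.9 326.7] [111.  162.7] 6.5
side buffer_bottle 0.62 [226. 146.] n 237 ztop 101.5 lo [469. 326.  18.] hi [503. 349. 103.] toprect [488.4 347.9] [19.9 17.6] 73.7
```

View pics/w2.png

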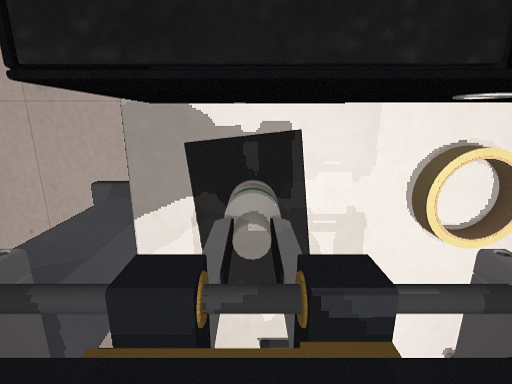

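```bash
python3 -m creep '{"slide":[[0,0,-0.6],[0,0,-0.4],[0,0,-0.2],[0,0,0],[0,0,0]],"turn":[0,0,0,0,0],"claw":[0,0,0,0,0]}'
python3 - <<'E'
from h import *
print(look("wrist",["buffer_bottle"]) and 0)
E
```

```text
clock: 7.55
eef_pos: [487.3, 351.5, 271.2]
eef_rot: [3.142, -0.0, 1.571]
wrist_force: [-0.5, 0.2, -0.6]
finger_gap: 24.8
finger_force: 15.0
wrist buffer_bottle 0.66 [249. 217.] n 3064 ztop 92.5 lo [472. 343.  17.] hi [505. 373.  93.] toprect [487.4 351.6] [24.2 24.4] 67.0
0
```

```bash
python3 -m creep '{"slide":[[0,0,-0.05],[0,0,0],[0,0,0],[0,0,0],[0,0,2],[0,0,4]],"turn":[0,0,0,0,0,0],"claw":[0.53,0.53,0.53,0.53,0.53,0.53]}'
python3 -m creep '{"slide":[[0.5,-3.3,0],[0.5,-3.3,0],[0.5,-3.3,0],[0.5,-3.3,0],[0.5,-3.3,0],[0.5,-3.3,0],[0.6,-3.3,0],[0.5,-3.2,0]],"turn":[0,0,0,0,0,0,0,0],"claw":[0.45,0.45,0.45,0.45,0.45,0.45,0.45,0.45]}'
python3 -m creep '{"slide":[[0,0,0],[0,0,0]],"turn":[0,0],"claw":[0.45,0.45]}'
python3 - <<'E'
from h import *
look("wrist",["amber_bottle"])
E
```

```text
clock: 8.4
eef_pos: [487.1, 351.4, 330.0]
eef_rot: [-3.139, 0.002, 1.571]
wrist_force: [0.9, 0.7, -0.7]
finger_gap: 49.5
finger_force: 0.0
clock: 9.4
eef_pos: [528.4, 87.3, 330.8]
eef_rot: [3.141, -0.0, 1.571]
wrist_force: [1.2, 0.4, 0.2]
finger_gap: 42.1
finger_force: 0.0
clock: 9.65
eef_pos: [528.2, 88.9, 330.7]
eef_rot: [3.142, -0.0, 1.571]
wrist_force: [-0.1, 0.4, -0.1]
finger_gap: 42.0
finger_force: 0.0
wrist amber_bottle 0.97 [248. 196.] n 1275 ztop 79.7 lo [512.  80.  15.] hi [543. 107.  80.] toprect [528.8  87.9] [19.1 19.5] 89.9
```

```bash
python3 -m creep '{"slide":[[0,0,-3],[0,0,-2.25],[0,0,-1],[0,0,-1],[0,0,0]],"turn":[0,0,0,0,0],"claw":[0.45,0.45,0.45,0.45,0.45]}' 12
python3 -m creep '{"slide":[[0,0,0],[0,0,0],[0,0,0],[0,0,0],[0,0,0],[0,0,1],[0,0,2],[0,0,4]],"turn":[0,0,0,0,0,0,0,0],"claw":[0,0,0,0,0,0,0,0]}' 12
python3 -m creep '{"slide":[[-0.6,2.8,0],[-0.6,3,0],[-0.7,3.2,0],[-0.7,3.2,0],[-0.6,3,0],[-0.5,2.8,0],[-0.4,2.1,0],[0,0,0]],"turn":[0,0,0,0,0,0,0,0],"claw":[0,0,0,0,0,0,0,0]}'
python3 -m creep '{"slide":[[0,0,-3],[0,0,-2.5],[0,0,-0.8],[0,0,-0.6],[0,0,-0.35],[0,0,0],[0,0,0]],"turn":[0,0,0,0,0,0,0],"claw":[0,0,0,0,0,0,0]}'
python3 - <<'E'
from h import *
look("wrist",["amber_bottle"]);look("scene",["amber_bottle","buffer_bottle"])
E
```

```text
clock: 10.38
eef_pos: [528.3, 88.6, 258.0]
eef_rot: [-3.141, 0.0, 1.571]
wrist_force: [0.2, -0.2, -0.1]
finger_gap: 42.3
finger_force: 0.0
clock: 11.38
eef_pos: [528.0, 88.4, 328.1]
eef_rot: [-3.139, 0.0, 1.571]
wrist_force: [1.2, -0.3, -0.0]
finger_gap: 20.7
finger_force: 12.0
clock: 12.38
eef_pos: [486.9, 290.4, 328.1]
eef_rot: [-3.141, 0.0, 1.572]
wrist_force: [1.1, -0.8, -0.3]
finger_gap: 20.9
finger_force: 12.0
clock: 13.25
eef_pos: [487.4, 289.5, 256.1]
eef_rot: [3.141, -0.0, 1.571]
wrist_force: [-0.7, -0.4, -0.5]
finger_gap: 20.1
finger_force: 12.0
wrist amber_bottle 0.82 [250. 219.] n 2303 ztop 77.2 lo [473. 282.  12.] hi [500. 308.  77.] toprect [487.6 288.8] [19.8 20.2] 19.3
scene amber_bottle 0.62 [219. 285.] n 296 ztop 78.9 lo [471. 283.   7.] hi [501. 306.  80.] toprect [491.  287.5] [11.3 17.6] 30.0
scene buffer_bottle 0.61 [202. 299.] n 468 ztop 93.8 lo [468. 337.  16.] hi [500. 370.  95.] toprect [487.3 349.3] [22.  23.3] 63.5
```

```bash
python3 -m creep '{"slide":[[0,0,0],[0,0,0],[0,0,0],[0,0,0],[0,0,2],[0,0,5],[0.6,-3.4,0.8],[0.6,-3.4,1]],"turn":[0,0,0,0,0,0,0,0],"claw":[0.45,0.45,0.45,0.45,0.45,0.45,0.9,0.9]}'
python3 -m creep '{"slide":[[0.6,-3.4,1],[0.6,-3.4,1],[0.6,-3.4,1],[0.6,-3.4,1],[0.6,-3.4,1],[0.6,-3.4,1],[0.6,-3.4,0],[0.4,-3.4,0]],"turn":[0,0,0,0,0,0,0,0],"claw":[0.9,0.9,0.9,0.9,0.9,0.9,0.9,0.9]}'
python3 -m creep '{"slide":[[0,0,0],[0,0,0]],"turn":[0,0],"claw":[0.9,0.9]}'
python3 - <<'E'
from h import *
look("wrist",["case_used","stage","tray"],"w3.png")
look("scene",["case_used","stage","tray"])
look("side",["buffer_bottle","amber_bottle"])
E
```

```text
clock: 14.5
eef_pos: [499.2, 220.8, 344.2]
eef_rot: [3.141, -0.0, 1.572]
wrist_force: [0.8, -1.2, 0.1]
finger_gap: 59.0
finger_force: 0.0
clock: 15.5
eef_pos: [545.3, -51.7, 403.8]
eef_rot: [3.141, 0.0, 1.571]
wrist_force: [0.4, -0.9, 0.3]
finger_gap: 84.5
finger_force: 0.0
clock: 15.75
eef_pos: [545.2, -50.1, 403.6]
eef_rot: [-3.141, -0.0, 1.571]
wrist_force: [-0.3, -0.1, 0.4]
finger_gap: 84.3
finger_force: 0.0
wrist case_used 0.67 [257. 196.] n 2495 ztop 31.1 lo [ 525. -116.   27.] hi [579. -37.  31.] toprect [552.3 -78.5] [54.6 84.4] 10.8
wrist stage 0.88 [250. 167.] n 2401 ztop 18.2 lo [ 509. -138.    7.] hi [591. -11.  19.] toprect [550.7 -75.2] [ 71.6 126.8] 9.2
wrist tray 0.83 [184. 336.] n 3278 ztop 12.1 lo [ 375. -360.    2.] hi [ 495. -279.   17.] toprect [ 449.1 -191.6] [346.  124.7] 84.2
scene case_used 0.76 [265. 172.] n 473 ztop 35.7 lo [ 524. -115.   21.] hi [577. -37.  36.] toprect [552.3 -78.9] [52.7 83.3] 10.6
scene stage 0.79 [266. 186.] n 472 ztop 20.8 lo [ 508. -137.    1.] hi [578. -10.  22.] toprect [550.3 -73.6] [ 72.4 127.3] 10.3
scene stage 0.44 [303. 216.] n 662 ztop 38.4 lo [356.  -7.   5.] hi [445.  37.  39.] toprect [398.9  12.4] [41.3 71.3] 74.5
scene tray 0.87 [334. 136.] n 1751 ztop 20.3 lo [ 374. -412.    2.] hi [ 499. -248.   21.] toprect [ 436.8 -331. ] [168.1 127.1] 84.1
scene tray 0.5 [215. 300.] n 1590 ztop 6.9 lo [435. 251.  -1.] hi [544. 377.   8.] toprect [487.9 345. ] [112.6 194.8] 6.0
side buffer_bottle 0.69 [226. 144.] n 116 ztop 89.3 lo [468. 330.  26.] hi [498. 351.  91.] toprect [487.5 345.3] [19.1 18.7] 54.1
side amber_bottle 0.5 [228. 160.] n 170 ztop 71.3 lo [469. 270.   5.] hi [503. 287.  73.] toprect [485.7 283.6] [12.  13.3] 68.7
```

View pics/w3.png

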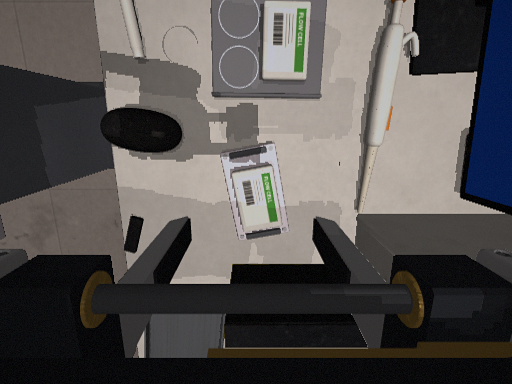

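```bash
python3 -m creep '{"slide":[[0.4,-1.4,-3],[0.3,-1.44,-4],[0,0,-4],[0,0,-4],[0,0,-2],[0,0,-1.3],[0,0,-0.66],[0,0,0]],"turn":[0.094,0.094,0,0,0,0,0,0],"claw":[0.9,0.9,0.9,0.9,0.9,0.9,0.9,0.9]}' 15
python3 -m creep '{"slide":[[0,0,0],[0,0,0],[0,0,0],[0,0,0],[0,0,0],[0,0,1],[0,0,2],[0,0,0]],"turn":[0,0,0,0,0,0,0,0],"claw":[0,0,0,0,0,0,0,0]}' 15
python3 - <<'E'
from h import *
im,d,P=look("scene",["case_used"])
Q=P.reshape(-1,3);Q=Q[(Q[:,2]>138)&(Q[:,2]<152)&(Q[:,1]<-150)&(Q[:,1]>-480)&(Q[:,0]<690)&(Q[:,0]>430)]
for y in range(-450,-160,30):
    q=Q[abs(Q[:,1]-y)<15]; print(y,len(q),q[:,0].min().round() if len(q) else None)
print("ymax",np.percentile(Q[:,1],99.5))
r=manip.cut_out("tray","scene")[0]; m=r["mask"]&(d>0); q=P[m]; fl=q[q[:,2]<10]
print(cv2.minAreaRect(fl[:,:2].astype(np.float32)),np.median(fl[:,2]))
E
```

```text
clock: 17.3
eef_pos: [552.4, -78.9, 214.3]
eef_rot: [3.141, 0.0, 1.759]
wrist_force: [0.0, -1.0, 0.5]
finger_gap: 84.7
finger_force: 0.0
clock: 18.3
eef_pos: [552.5, -79.0, 245.6]
eef_rot: [3.139, 0.001, 1.759]
wrist_force: [0.1, 0.3, -1.5]
finger_gap: 55.0
finger_force: 15.0
scene case_used 0.93 [268. 161.] n 502 ztop 66.5 lo [ 524. -118.   49.] hi [583. -37.  67.] toprect [554.9 -79. ] [54.8 89.2] 12.6
-450 14 667.0
-420 0 None
-390 0 None
-360 0 None
-330 0 None
-300 0 None
-270 4 517.0
-240 91 517.0
-210 90 516.0
-180 39 517.0
ymax -184.27393541969383
((440.7247314453125, -341.5399169921875), (189.95225524902344, 135.86563110351562), 84.54934692382812) 5.680814861789258
```

```bash
python3 -m creep '{"slide":[[0,0,3],[0,0,4],[0,0,4],[0,0,3],[-0.8,-1.6,0],[-1,-2,0],[-1,-2,0],[-1,-2,0]],"turn":[0,0,0,0,-0.12,-0.15,-0.15,-0.15],"claw":[0,0,0,0,0,0,0,0]}'
python3 -m creep '{"slide":[[-1,-2.1,0],[-1,-2.1,0],[-1,-2.1,0],[-1,-2.1,0],[-1.05,-2.1,0],[-1.2,-2.5,0],[-1.2,-2.5,0],[-1,-2,0]],"turn":[-0.15,-0.15,-0.15,-0.15,-0.15,-0.18,-0.18,-0.17],"claw":[0,0,0,0,0,0,0,0]}'
python3 -m creep '{"slide":[[0,0,0],[0,0,0]],"turn":[0,0],"claw":[0,0]}'
python3 - <<'E'
from h import *
im,d,P=look("side",["case_used","tray"])
look("wrist",["tray"],"w4.png")
E
```

```text
clock: 19.45
eef_pos: [513.9, -155.6, 383.2]
eef_rot: [-3.14, 0.0, 1.184]
wrist_force: [0.5, 0.0, -0.6]
finger_gap: 55.0
finger_force: 15.0
clock: 20.45
eef_pos: [429.3, -330.9, 383.2]
eef_rot: [-3.141, 0.001, -0.097]
wrist_force: [0.0, -0.2, 1.5]
finger_gap: 54.7
finger_force: 15.0
clock: 20.7
eef_pos: [430.0, -329.5, 383.6]
eef_rot: [-3.141, 0.001, -0.088]
wrist_force: [-0.5, 0.5, -0.1]
finger_gap: 55.0
finger_force: 15.0
side case_used 0.55 [225. 234.] n 779 ztop 199.0 lo [ 388. -359.  184.] hi [ 467. -307.  199.] toprect [ 428.9 -330.9] [54.5 83.6] 85.5
side tray 0.9 [235. 303.] n 3789 ztop 16.1 lo [ 374. -411.   -1.] hi [ 494. -249.   17.] toprect [ 434.2 -328.6] [163.2 124.8] 84.4
wrist tray 0.68 [250. 152.] n 7390 ztop 17.7 lo [ 384. -407.    1.] hi [ 498. -250.   18.] toprect [ 436.6 -328.6] [160.  122.1] 84.6
```

View pics/w4.png

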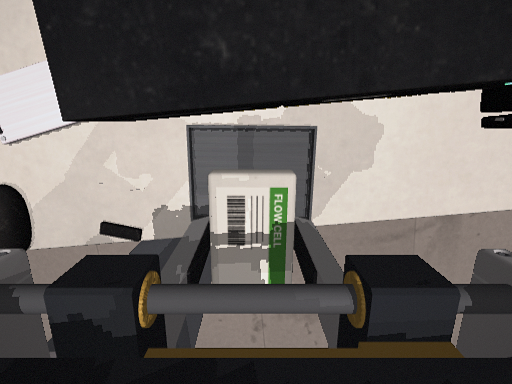

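```bash
python3 -m creep '{"slide":[[0,0,-3],[0,0,-4],[0,0,-4],[0,0,-3],[0,0,-2],[0,0,-1],[0,0,-0.5],[0,0,0]],"turn":[0,0,0,0,0,0,0,0],"claw":[0,0,0,0,0,0,0,0]}'
python3 -m creep '{"slide":[[0,0,-0.2],[0,0,-0.05],[0,0,0]],"turn":[0,0,0],"claw":[0,0,0]}'
```

```text
clock: 21.95
eef_pos: [429.9, -330.0, 209.4]
eef_rot: [3.141, -0.0, -0.091]
wrist_force: [1.0, -0.2, -0.4]
finger_gap: 54.6
finger_force: 15.0
clock: 22.32
eef_pos: [429.8, -330.0, 206.7]
eef_rot: [3.141, -0.0, -0.091]
wrist_force: [0.4, -0.4, -0.2]
finger_gap: 55.3
finger_force: 15.0
```

```bash
python3 -m creep '{"slide":[[0,0,-0.05],[0,0,0],[0,0,0],[0,0,0],[0,0,3],[0,0,5],[0,0,5.5],[0,0,4.2]],"turn":[0,0,0,0,0,0,0,0],"claw":[0.85,0.85,0.85,0.85,0.85,0.85,0.85,0.85]}'
python3 -m creep '{"slide":[[1,2.5,0],[1,2.5,0],[1,2.5,0],[1,2.5,0],[1,2.5,0],[1,2.5,0],[1,2.5,0],[1,2.5,0]],"turn":[0.15,0.15,0.15,0.15,0.15,0.15,0.15,0.15],"claw":[0.9,0.9,0.9,0.9,0.9,0.9,0.9,0.9]}'
python3 -m creep '{"slide":[[1,2.5,0],[1.5,2.5,0],[1,3,0],[0,0,0],[0,0,0]],"turn":[0.15,0.15,0.162,0,0],"claw":[0.9,0.9,0.9,0.9,0.9]}'
python3 - <<'E'
from h import *
im,d,P=look("wrist",["stage","case_new"],"w5.png")
r=manip.cut_out("stage","wrist")[0]; q=P[cv2.dilate(r["mask"].astype(np.uint8),np.ones((5,5)))>0]
for lo,hi in((10.5,14),(16,21),(10.5,21)):
    f=q[(q[:,2]>lo)&(q[:,2]<hi)]; print(lo,len(f),np.median(f[:,2]),cv2.minAreaRect(f[:,:2].astype(np.float32)))
look("scene",["stage"])
look("side",["case_used","stage","tray"])
E
```

```text
clock: 23.32
eef_pos: [429.6, -329.8, 385.5]
eef_rot: [3.141, -0.001, -0.091]
wrist_force: [0.1, -0.4, 0.4]
finger_gap: 80.2
finger_force: 0.0
clock: 24.32
eef_pos: [510.0, -129.1, 383.1]
eef_rot: [3.142, -0.0, 1.114]
wrist_force: [0.6, -0.0, -0.2]
finger_gap: 84.6
finger_force: 0.0
clock: 24.95
eef_pos: [544.6, -50.4, 383.0]
eef_rot: [-3.141, 0.0, 1.569]
wrist_force: [0.4, -0.2, 0.3]
finger_gap: 84.4
finger_force: 0.0
wrist stage 0.62 [254. 192.] n 5368 ztop 17.4 lo [ 512. -134.   10.] hi [588. -14.  18.] toprect [550.4 -75.6] [ 73.1 127.2] 10.4
wrist case_new 0.77 [288.  38.] n 3818 ztop 24.1 lo [559.  73.  20.] hi [611. 146.  24.] toprect [585.4 110.2] [77.5 54.8] 89.2
10.5 4579 11.738693923266851 ((550.3538818359375, -75.66852569580078), (74.59233093261719, 129.3855438232422), 10.61567211151123)
16 443 17.556097761179558 ((550.4257202148438, -75.87479400634766), (49.74552536010742, 125.9520034790039), 10.672026634216309)
10.5 5069 11.82982975734609 ((550.3538818359375, -75.66852569580078), (74.59233093261719, 129.3855438232422), 10.61567211151123)
scene stage 0.85 [265. 177.] n 979 ztop 19.5 lo [ 511. -135.    6.] hi [589. -12.  21.] toprect [550.9 -75.2] [ 74.2 131. ] 10.6
side case_used 0.83 [232. 299.] n 969 ztop 21.2 lo [ 389. -360.    5.] hi [ 466. -305.   22.] toprect [ 428.9 -330.2] [56.9 83.7] 85.1
side stage 0.63 [256. 221.] n 304 ztop 17.0 lo [ 505. -197.    1.] hi [540. -20.  92.] toprect [ 511.4 -106.1] [184.   36.7] 80.2
side stage 0.51 [264. 187.] n 289 ztop 23.6 lo [558.  70.   9.] hi [609. 148.  24.] toprect [584.4 109.3] [84.6 54.1] 87.6
side tray 0.95 [239. 316.] n 2807 ztop 16.5 lo [ 372. -411.   -1.] hi [ 495. -248.   17.] toprect [ 434.3 -329. ] [163.4 125.1] 84.3
```

View pics/w5.png

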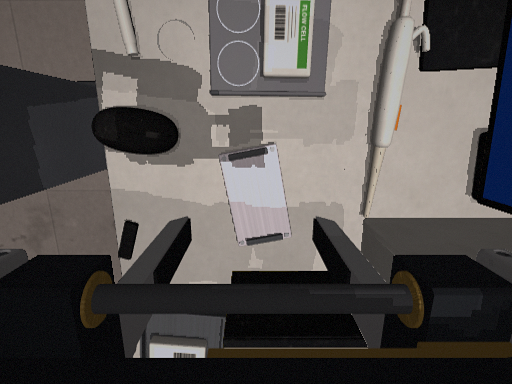

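```bash
python3 -m creep '{"slide":[[1,4,0],[1,4,0],[1,4,0],[1.06,4.56,0],[0,0,0],[0,0,-3],[0,0,-4],[0,0,-3]],"turn":[0,0,0,-0.01,0,0,0,0],"claw":[0.85,0.85,0.85,0.85,0.85,0.85,0.85,0.85]}'
python3 -m creep '{"slide":[[0,0,-3],[0,0,-2.5],[0,0,-1.3],[0,0,-0.8],[0,0,0],[0,0,0]],"turn":[0,0,0,0,0,0],"claw":[0.85,0.85,0.85,0.85,0.85,0.85]}'
python3 - <<'E'
from h import *
look("scene",["case_new"])
E
```

```text
clock: 26.45
eef_pos: [585.1, 114.7, 281.5]
eef_rot: [-3.141, 0.0, 1.56]
wrist_force: [-0.0, -0.1, 0.8]
finger_gap: 79.8
finger_force: 0.0
clock: 27.2
eef_pos: [585.6, 115.6, 207.9]
eef_rot: [3.14, -0.0, 1.561]
wrist_force: [1.6, -0.4, 0.4]
finger_gap: 80.1
finger_force: 0.0
scene case_new 0.58 [219. 215.] n 551 ztop 28.3 lo [560.  82.  12.] hi [612. 155.  29.] toprect [579.7 114.9] [69.5 81.8] 3.2
```

```bash
python3 -m creep '{"slide":[[0,0,0],[0,0,0],[0,0,0],[0,0,0],[0,0,0],[0,0,1],[0,0,3],[0,0,4]],"turn":[0,0,0,0,0,0,0,0],"claw":[0,0,0,0,0,0,0,0]}' 15
python3 -m creep '{"slide":[[-0.5,-2.5,0],[-0.6,-3,0],[-0.6,-3.5,0],[-0.6,-3.5,0],[-0.6,-3.5,0],[-0.6,-3.1,0],[0,0,0],[0,0,0]],"turn":[0.03,0.03,0.03,0.04,0.03,0.035,0,0],"claw":[0,0,0,0,0,0,0,0]}'
python3 - <<'E'
from h import *
look("wrist",["case_new"],"w6.png");look("scene",["case_new"])
E
```

```text
clock: 28.3
eef_pos: [585.2, 115.6, 287.9]
eef_rot: [-3.14, 0.0, 1.561]
wrist_force: [0.7, 0.8, -0.2]
finger_gap: 54.7
finger_force: 15.0
clock: 29.3
eef_pos: [550.5, -74.9, 287.4]
eef_rot: [3.141, -0.0, 1.755]
wrist_force: [-0.4, 0.5, -0.5]
finger_gap: 54.9
finger_force: 15.0
wrist case_new 0.64 [252. 225.] n 9686 ztop 104.0 lo [ 522. -105.   97.] hi [576. -33. 104.] toprect [550.2 -70.5] [55.1 75.1] 10.3
scene case_new 0.8 [266. 153.] n 495 ztop 108.2 lo [ 522. -113.   92.] hi [578. -32. 109.] toprect [551.  -74.7] [54.3 87.4] 10.4
```

View pics/w6.png

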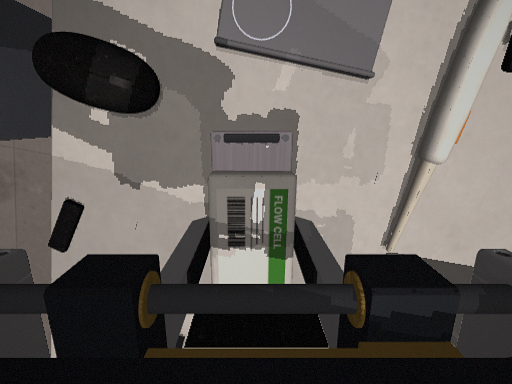

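```bash
python3 -m creep '{"slide":[[0,-0.06,-2.5],[0,0,-2.2],[0,0,-1.5],[0,0,-0.6],[0,0,-0.3],[0,0,-0.1],[0,0,0],[0,0,0]],"turn":[0,0,0,0,0,0,0,0],"claw":[0,0,0,0,0,0,0,0]}'
python3 -m creep '{"slide":[[0,0,-0.1],[0,0,0],[0,0,0]],"turn":[0,0,0],"claw":[0,0,0]}'
python3 - <<'E'
from h import *
look("scene",["case_new"])
E
```

```text
clock: 30.5
eef_pos: [550.4, -76.0, 215.4]
eef_rot: [3.141, 0.0, 1.756]
wrist_force: [-0.4, -0.2, -0.8]
finger_gap: 54.6
finger_force: 15.0
clock: 30.88
eef_pos: [550.4, -76.0, 214.1]
eef_rot: [3.141, 0.0, 1.756]
wrist_force: [-0.8, 0.1, 0.2]
finger_gap: 54.8
finger_force: 15.0
scene case_new 0.87 [265. 173.] n 453 ztop 35.3 lo [ 522. -112.   21.] hi [577. -35.  36.] toprect [552.5 -75.1] [54.4 82.5] 15.3
scene case_new 0.41 [204. 299.] n 507 ztop 94.0 lo [467. 334.   9.] hi [505. 370.  94.] toprect [486.2 349.2] [22.7 20.2] 9.4
```

```bash
python3 -m creep '{"slide":[[0,0,0],[0,0,0],[0,0,0],[0,0,0],[0,0,3],[0,0,5],[0,0.3,5],[0,2,5]],"turn":[0,0,0,0,0,0,0,0],"claw":[0.85,0.85,0.85,0.85,0.85,0.85,0.85,0.85]}'
python3 -m creep '{"slide":[[0,0,0],[0,0,0]],"turn":[0,0],"claw":[0.85,0.85]}'
python3 - <<'E'
from h import *
look("wrist",["case_new"],"w7.png");look("side",["buffer_bottle","amber_bottle"]);look("scene",["buffer_bottle","amber_bottle"])
E
```

```text
clock: 31.98
eef_pos: [550.1, -53.3, 395.7]
eef_rot: [3.142, 0.0, 1.754]
wrist_force: [1.6, -0.1, -0.3]
finger_gap: 79.8
finger_force: 0.0
clock: 32.22
eef_pos: [550.2, -53.0, 393.1]
eef_rot: [-3.141, -0.0, 1.756]
wrist_force: [-0.3, 0.1, -0.5]
finger_gap: 80.4
finger_force: 0.0
wrist case_new 0.57 [251. 195.] n 2712 ztop 30.5 lo [ 523. -116.   26.] hi [577. -35.  31.] toprect [550.4 -76.9] [54.4 84.6] 9.4
side buffer_bottle 0.44 [224. 144.] n 109 ztop 89.2 lo [466. 332.  26.] hi [494. 351.  90.] toprect [485.1 343.8] [16.8 15.1] 47.8
side amber_bottle 0.73 [228. 159.] n 226 ztop 74.3 lo [469. 269.  -0.] hi [510. 339.  75.] toprect [486.7 285.7] [15.7 16.8] 81.6
scene buffer_bottle 0.64 [203. 299.] n 474 ztop 93.9 lo [467. 339.  10.] hi [500. 370.  94.] toprect [486.5 349.8] [21.8 22. ] 84.7
scene buffer_bottle 0.46 [340. 134.] n 442 ztop 26.6 lo [ 391. -354.    7.] hi [ 470. -301.   27.] toprect [ 431.4 -328.8] [58.4 84.7] 84.0
scene amber_bottle 0.56 [219. 284.] n 343 ztop 78.7 lo [471. 279.   8.] hi [502. 306.  80.] toprect [488.1 288.2] [16.5 17.8] 80.2
```

```bash
python3 -m creep '{"slide":[[-0.6,3,0],[-0.6,3.4,0],[-0.6,3.4,0],[-0.6,3.4,0],[-0.6,3.4,0],[-0.6,3.4,0],[-0.6,3.4,0],[-0.6,3.4,0]],"turn":[-0.025,-0.025,-0.025,-0.025,-0.025,-0.025,-0.025,-0.01],"claw":[0.6,0.45,0.45,0.45,0.45,0.45,0.45,0.45]}'
python3 -m creep '{"slide":[[-0.7,3.4,0],[-0.78,3.4,-1],[0,0,-3],[0,0,-2.3],[0,0,0],[0,0,0]],"turn":[0,0,0,0,0,0],"claw":[0.45,0.45,0.45,0.45,0.45,0.45]}'
python3 - <<'E'
from h import *
look("wrist",["amber_bottle","buffer_bottle"])
E
```

```text
clock: 33.62
eef_pos: [502.1, 216.1, 394.0]
eef_rot: [-3.142, 0.0, 1.57]
wrist_force: [0.2, -0.1, -0.1]
finger_gap: 41.7
finger_force: 0.0
clock: 34.38
eef_pos: [487.8, 283.1, 332.1]
eef_rot: [3.141, -0.001, 1.571]
wrist_force: [0.5, -0.1, -0.0]
finger_gap: 42.4
finger_force: 0.0
wrist amber_bottle 0.6 [247. 187.] n 1237 ztop 77.0 lo [471. 280.   9.] hi [502. 307.  77.] toprect [487.4 288.4] [20.1 18.8] 89.9
wrist buffer_bottle 0.98 [250. 128.] n 1870 ztop 92.2 lo [469. 331.  50.] hi [506. 370.  92.] toprect [485.9 350.1] [24.  24.1] 64.3
```

```bash
python3 -m creep '{"slide":[[0,0.55,-3],[0,0,-2.65],[0,0,-1],[0,0,-1],[0,0,0]],"turn":[0,0,0,0,0],"claw":[0.45,0.45,0.45,0.45,0.45]}' 12
python3 -m creep '{"slide":[[0,0,0],[0,0,0],[0,0,0],[0,0,0],[0,0,0],[0,0,1],[0,0,2],[0,0,4]],"turn":[0,0,0,0,0,0,0,0],"claw":[0,0,0,0,0,0,0,0]}' 12
python3 -m creep '{"slide":[[0.6,-2.8,0],[0.6,-3,0],[0.7,-3.2,0],[0.7,-3.2,0],[0.6,-3,0],[0.5,-2.8,0],[0.4,-2.0,0],[0,0,0]],"turn":[0,0,0,0,0,0,0,0],"claw":[0,0,0,0,0,0,0,0]}'
python3 -m creep '{"slide":[[0,0,-3],[0,0,-2],[0,0,-0.8],[0,0,-0.5],[0,0,0],[0,0,0]],"turn":[0,0,0,0,0,0],"claw":[0,0,0,0,0,0]}'
python3 - <<'E'
from h import *
look("wrist",["amber_bottle"],"w8.png");look("scene",["amber_bottle"])
E
```

```text
clock: 35.15
eef_pos: [487.6, 288.5, 254.6]
eef_rot: [-3.142, 0.0, 1.571]
wrist_force: [-0.2, -0.1, -0.3]
finger_gap: 42.1
finger_force: 0.0
clock: 36.15
eef_pos: [487.3, 288.4, 324.4]
eef_rot: [-3.139, 0.001, 1.571]
wrist_force: [0.6, -0.2, 0.4]
finger_gap: 20.6
finger_force: 12.0
clock: 37.15
eef_pos: [528.7, 87.7, 324.9]
eef_rot: [-3.142, 0.0, 1.569]
wrist_force: [-0.9, 0.5, -0.8]
finger_gap: 20.6
finger_force: 12.0
clock: 37.9
eef_pos: [528.7, 88.6, 262.2]
eef_rot: [3.141, -0.0, 1.571]
wrist_force: [1.3, 0.2, -0.4]
finger_gap: 20.2
finger_force: 12.0
wrist amber_bottle 0.56 [249. 217.] n 2232 ztop 83.9 lo [516.  81.  20.] hi [542. 108.  84.] toprect [529.2  88.6] [19.5 19.8] 17.4
scene amber_bottle 0.76 [244. 214.] n 282 ztop 85.2 lo [512.  80.  14.] hi [542. 106.  86.] toprect [531.4  87.3] [12.5 20.9] 28.4
```

View pics/w8.png

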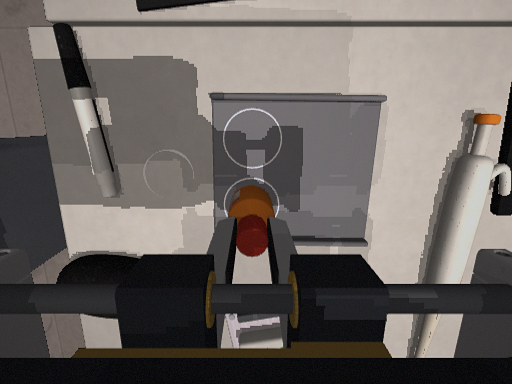

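```bash
python3 -m creep '{"slide":[[0,0,-0.25],[0,0,-0.1],[0,0,0],[0,0,0]],"turn":[0,0,0,0],"claw":[0,0,0,0]}'
python3 -m creep '{"slide":[[0,0,0],[0,0,0],[0,0,0],[0,0,0],[0,0,2],[0,0,5]],"turn":[0,0,0,0,0,0],"claw":[0.45,0.45,0.45,0.45,0.45,0.45]}'
python3 -m creep '{"slide":[[-0.5,3.2,0],[-0.5,3.3,0],[-0.5,3.3,0],[-0.5,3.3,0],[-0.5,3.3,0],[-0.5,3.3,0],[-0.6,3.3,0],[-0.6,3,0]],"turn":[0,0,0,0,0,0,0,0],"claw":[0.53,0.53,0.53,0.53,0.53,0.53,0.53,0.53]}'
python3 -m creep '{"slide":[[0,0,0],[0,0,0]],"turn":[0,0],"claw":[0.53,0.53]}'
python3 - <<'E'
from h import *
look("wrist",["buffer_bottle"]);look("scene",["amber_bottle"])
E
```

```text
clock: 38.6
eef_pos: [528.6, 88.6, 258.0]
eef_rot: [-3.141, 0.0, 1.571]
wrist_force: [0.0, 0.1, -0.6]
finger_gap: 20.6
finger_force: 12.0
clock: 39.35
eef_pos: [528.3, 88.5, 327.1]
eef_rot: [-3.137, 0.0, 1.571]
wrist_force: [0.5, -0.2, 0.9]
finger_gap: 42.4
finger_force: 0.0
clock: 40.35
eef_pos: [486.2, 349.7, 328.0]
eef_rot: [-3.142, 0.0, 1.571]
wrist_force: [-0.1, -0.5, 0.9]
finger_gap: 50.0
finger_force: 0.0
clock: 40.6
eef_pos: [486.7, 348.0, 327.9]
eef_rot: [-3.141, 0.0, 1.571]
wrist_force: [0.5, -0.0, -0.1]
finger_gap: 49.7
finger_force: 0.0
wrist buffer_bottle 0.81 [254. 194.] n 1952 ztop 92.0 lo [468. 340.  17.] hi [506. 372.  92.] toprect [486.  350.8] [23.1 24.2] 70.2
scene amber_bottle 0.45 [246. 224.] n 65 ztop 31.9 lo [511.  87.   9.] hi [534. 107.  32.] toprect [517.3  99.7] [20.8  7. ] 52.4
```

```bash
python3 -m creep '{"slide":[[-0.05,0.25,-2.5],[0,0,-1.7],[0,0,-1],[0,0,-0.5],[0,0,0]],"turn":[0,0,0,0,0],"claw":[0.53,0.53,0.53,0.53,0.53]}' 15
python3 -m creep '{"slide":[[0,0,0],[0,0,0],[0,0,0],[0,0,0],[0,0,0],[0,0,1],[0,0,2],[0,0,3]],"turn":[0,0,0,0,0,0,0,0],"claw":[0,0,0,0,0,0,0,0]}' 15
python3 -m creep '{"slide":[[0.6,-2.8,0],[0.6,-3.1,0],[0.6,-3.3,0],[0.6,-3.3,0],[0.6,-3.1,0],[0.5,-2.8,0],[0.48,-2.0,0],[0,0,0]],"turn":[0,0,0,0,0,0,0,0],"claw":[0,0,0,0,0,0,0,0]}'
python3 -m creep '{"slide":[[0,0,-2],[0,0,-2],[0,0,-0.8],[0,0,-0.4],[0,0,0],[0,0,0]],"turn":[0,0,0,0,0,0],"claw":[0,0,0,0,0,0]}'
python3 - <<'E'
from h import *
look("wrist",["buffer_bottle"]);look("scene",["amber_bottle","buffer_bottle"],"s9.png");look("side",["amber_bottle"])
E
```

```text
clock: 41.42
eef_pos: [486.1, 351.1, 271.1]
eef_rot: [3.142, -0.0, 1.571]
wrist_force: [-1.0, 0.5, 0.6]
finger_gap: 50.0
finger_force: 0.0
clock: 42.42
eef_pos: [485.9, 351.0, 331.4]
eef_rot: [-3.14, 0.001, 1.571]
wrist_force: [0.6, -0.8, -1.2]
finger_gap: 25.3
finger_force: 14.9
clock: 43.42
eef_pos: [526.0, 146.1, 331.4]
eef_rot: [3.142, -0.0, 1.569]
wrist_force: [-0.5, 0.3, -2.4]
finger_gap: 25.6
finger_force: 15.0
clock: 44.18
eef_pos: [526.0, 147.1, 279.7]
eef_rot: [3.141, -0.0, 1.571]
wrist_force: [-0.1, -0.2, -1.4]
finger_gap: 25.0
finger_force: 15.0
wrist buffer_bottle 0.79 [252. 214.] n 3040 ztop 100.1 lo [511. 138.  27.] hi [544. 169. 100.] toprect [526. 147.] [24.1 23.4] 61.2
wrist buffer_bottle 0.42 [262. 344.] n 670 ztop 16.9 lo [507. -18.   1.] hi [564.  -7.  17.] toprect [545.9  73.2] [185.1  52.1] 85.4
scene amber_bottle 0.63 [245. 217.] n 137 ztop 71.5 lo [511.  79.  12.] hi [525. 104.  73.] toprect [514.3 112.9] [ 6.9 54.3] 17.9
side amber_bottle 0.69 [249. 188.] n 223 ztop 77.5 lo [510.  70.   9.] hi [541.  89.  78.] toprect [526.8  85.1] [17.3 15.1] 45.7
```

View pics/s9.png

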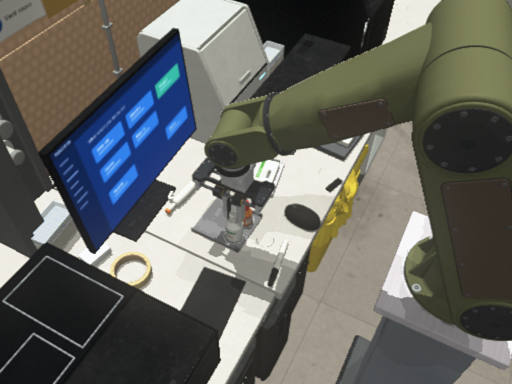

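```bash
python3 -m creep '{"slide":[[0,0,-0.3],[0,0,-0.15],[0,0,0],[0,0,0]],"turn":[0,0,0,0],"claw":[0,0,0,0]}'
python3 -m creep '{"slide":[[0,0,-0.05],[0,0,0],[0,0,0],[0,0,0],[0,0,2],[0,0,5],[0,-0.5,6],[0,-0.5,2]],"turn":[0,0,0,0,0,0,0,0],"claw":[0.53,0.53,0.53,0.53,0.53,0.53,0.53,0.53]}'
python3 -m creep '{"slide":[[0,0,0],[0,0,0]],"turn":[0,0],"claw":[0.53,0.53]}'
python3 - <<'E'
from h import *
im,d,P=look("wrist",["buffer_bottle","amber_bottle","case_new"],"w10.png");look("scene",["case_new","case_used","mouse","tape"]);look("side",["case_used","mouse","tape"])
E
```

```text
clock: 45.02
eef_pos: [525.9, 147.1, 274.5]
eef_rot: [-3.142, -0.0, 1.571]
wrist_force: [-0.0, 0.4, 0.4]
finger_gap: 25.4
finger_force: 15.0
clock: 46.02
eef_pos: [525.7, 137.0, 427.9]
eef_rot: [3.136, -0.001, 1.571]
wrist_force: [-0.3, 0.4, -0.1]
finger_gap: 50.1
finger_force: 0.0
clock: 46.28
eef_pos: [525.8, 137.2, 422.6]
eef_rot: [-3.14, 0.0, 1.571]
wrist_force: [0.0, -0.3, -0.8]
finger_gap: 50.2
finger_force: 0.0
wrist buffer_bottle 0.75 [251. 171.] n 1014 ztop 94.9 lo [507. 135.  25.] hi [545. 168.  95.] toprect [523.9 146.9] [23.5 24.1] 89.3
wrist amber_bottle 0.87 [250. 211.] n 716 ztop 79.7 lo [512.  81.  16.] hi [542. 107.  80.] toprect [528.1  88.8] [19.  19.2] 30.7
wrist case_new 0.83 [269. 319.] n 703 ztop 30.8 lo [ 530. -118.   16.] hi [579. -32.  31.] toprect [550.1 -76.7] [54.7 84.6] 10.4
wrist case_new 0.41 [162. 244.] n 833 ztop 34.6 lo [357.  17.   6.] hi [419.  39.  35.] toprect [438.5  70.5] [180.7  40. ] 44.0
scene case_new 0.75 [266. 171.] n 484 ztop 35.3 lo [ 521. -117.   18.] hi [574. -35.  36.] toprect [517.   29.3] [ 60.3 309.5] 17.5
scene case_used 0.75 [341. 133.] n 477 ztop 26.4 lo [ 389. -360.    6.] hi [ 470. -301.   27.] toprect [ 430.8 -328.8] [59.4 86.2] 84.0
scene mouse 0.7 [303. 218.] n 659 ztop 38.6 lo [355.  -5.   8.] hi [445.  37.  39.] toprect [396.8  12.2] [40.8 74.4] 83.5
scene tape 0.67 [137. 261.] n 620 ztop 25.5 lo [647. 308.  -1.] hi [737. 382.  26.] toprect [693.6 345. ] [96.6 82.6] 1.2
side case_used 0.66 [233. 302.] n 980 ztop 21.0 lo [ 389. -360.    5.] hi [ 468. -306.   21.] toprect [ 428.8 -330.3] [56.  83.8] 84.7
side mouse 0.81 [207. 216.] n 552 ztop 33.7 lo [355. -18.   1.] hi [443.  25.  34.] toprect [397.1   5.7] [42.9 75.2] 81.6
side tape 0.82 [284. 154.] n 331 ztop 20.9 lo [648. 304.  -5.] hi [731. 394.  21.] toprect [692.  348.8] [93.4 88.9] 75.9
```

View pics/w10.png

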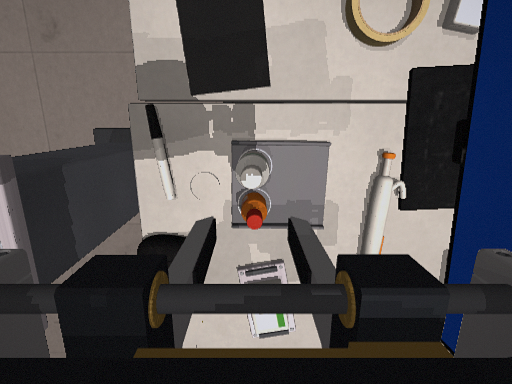

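Both bottles stand on their rings (buffer cap at (252,177), amber cap at (255,219)), and the fresh case lies on the stage at (268,310). All the measurements agree, so I'm handing it in.

```bash
python3 -m creep '{"slide":[[0,0,0],[0,0,0],[0,0,0],[0,0,0]],"turn":[0,0,0,0],"claw":[0.53,0.53,0.53,0.53]}'; python3 -c "
from cell import manip
print(manip.sign_off())"
```

```text
clock: 47.42
eef_pos: [525.9, 137.0, 424.1]
eef_rot: [3.142, 0.0, 1.571]
wrist_force: [-0.9, 0.1, 0.7]
finger_gap: 49.7
finger_force: 0.0
the job is handed in; nothing more can be done
None
```

The job is handed in at 47 s (no verdict was returned): by the final camera check the fresh case is centred and square on the stage, the used case is flat in the returns tray, both bottles are back upright within about 3 mm of where they stood, and the mouse and tape roll have not moved.

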